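Point out the failed capacitor and its spare

TASK

Show the overhead recorder which part is to be swapped: from above, point with the fingertips at the orange capacitor on the amplifier, two or three centimetres above its top, and dwell there for two to three seconds, then point in the same way at the orange spare in the tray. Then press the green button of the fault logger fully down, let it come up again and move clear. Do not touch the capacitors, the amplifier, the tray, the battery or the screwdriver, do not dip the fingertips over any other capacitor, and leave the red button alone.

Things in the scene. Friction and masses are not known exactly. Their poses are not given: they have to be found in the camera images.
- amp_orange: orange can capacitor fixed upright on the amplifier, 35 mm diameter, 50 mm tall, silver top; origin at the centre of its underside, z up, so its top is 50 mm above the origin
- amp_blue: blue can capacitor fixed upright on the amplifier, 35 mm diameter, 50 mm tall, silver top; origin at the centre of its underside, z up, so its top is 50 mm above the origin
- amp_black: black can capacitor fixed upright on the amplifier, 35 mm diameter, 50 mm tall, silver top; origin at the centre of its underside, z up, so its top is 50 mm above the origin
- spare_orange: loose orange spare capacitor standing upright in the grey tray, 35 mm diameter, 50 mm tall, about 60 g, silver top; origin at the centre of its underside, z up, top 50 mm above the origin
- spare_blue: loose blue spare capacitor standing upright in the grey tray, 35 mm diameter, 50 mm tall, about 60 g, silver top; origin at the centre of its underside, z up, top 50 mm above the origin
- spare_black: loose black spare capacitor standing upright in the grey tray, 35 mm diameter, 50 mm tall, about 60 g, silver top; origin at the centre of its underside, z up, top 50 mm above the origin
- amp: amplifier chassis, fixed aluminium box 160 mm (x) by 280 mm (y) by 50 mm high; origin at the centre of its underside. The three amplifier capacitors stand in a row on its top, 35 mm in front (-x) of its middle and 85 mm apart; a black toroid (34 mm tall) and a dark heat sink (35 mm tall) stand behind them
- tray: fixed shallow grey tray, 90 mm (x) by 250 mm (y), 14 mm high, holding the spares in a row about 80 mm apart; origin at the centre of its underside
- logger: fault logger, fixed grey box 110 mm (x) by 160 mm (y) by 35 mm high with a small screen and two round push buttons on top; origin at the centre of its underside
- save_top (a point): centre of the top face of the green save button when it is up (moves down with it); button 30 mm diameter, pressed straight down, on the logger's own +y side (its left as seen from the robot)
- save (a joint): travel of the green button: 0 up, 0.006 m fully pressed; springs back, fully down takes about 5 N
- discard_top (a point): centre of the top face of the red discard button, same size, 76 mm to the logger's own -y side of the green one
- discard (a joint): travel of the red button: 0 up, 0.006 m fully pressed
- battery: loose black and copper block battery standing upright, 27 x 18 x 45 mm tall; origin at the centre of its underside
- driver: loose screwdriver lying on the bench with a yellow 90 x 22 x 22 mm handle and a 90 mm blade; origin under the joint of handle and blade, blade along its +x
Not all that is in view belongs to the job. There is more than one size of the logger; the one meant has the size given above.

How it is judged (in metres and radians):
On the way, in this order (a step that is already met when the one before it is completed fails the run):
1. fingertips held just above the orange capacitor on the amplifier (horizontal distance between the grasp point and amp_orange below 0.02 m and z of the grasp point in the frame of amp_orange between 0.066 and 0.125 m), for 1.8 s.
2. fingertips held just above the orange spare (horizontal distance between the grasp point and spare_orange below 0.02 m and z of the grasp point in the frame of spare_orange between 0.066 and 0.125 m), for 1.8 s.
3. green button pressed fully down (value of joint save above 0.0048 m), for 0.05 s.
At the end, for the whole second after the job is handed in: Both dwells (within 20 mm of the axis, fingertips up to about 50 mm above the top, 1.8 s) and a press of at least 4.8 mm made in order; both buttons up (under 1.5 mm); spares, battery and screwdriver at rest, upright as they were, within 10 mm of their starts (value of joint each of save, discard below 0.0015 m and distance of each of spare_orange, spare_blue, spare_black, battery, driver from where it was at the start of the episode below 0.01 m and angle between each of spare_orange, spare_blue, spare_black, battery, driver's own z axis and vertical below 0.2 rad and linear speed of each of spare_orange, spare_blue, spare_black, battery, driver below 0.02 m/s); the robot touches nothing.
It fails at once if a capacitor touched (contact force between any of amp_orange, amp_blue, amp_black, spare_orange, spare_blue, spare_black and the fingers above 0.3 N or contact force between any of amp_orange, amp_blue, amp_black, spare_orange, spare_blue, spare_black and the arm above 0.3 N).
It fails at once if fingertips brought down over a wrong capacitor ((horizontal distance between the grasp point and amp_blue below 0.012 m and z of the grasp point in the frame of amp_blue below 0.1 m) or (horizontal distance between the grasp point and amp_black below 0.012 m and z of the grasp point in the frame of amp_black below 0.1 m) or (horizontal distance between the grasp point and spare_blue below 0.012 m and z of the grasp point in the frame of spare_blue below 0.1 m) or (horizontal distance between the grasp point and spare_black below 0.012 m and z of the grasp point in the frame of spare_black below 0.1 m)).
It fails at once if red button pressed (value of joint discard above 0.002 m).
It fails at once if a loose thing shifted or knocked over (distance of any of spare_orange, spare_blue, spare_black, battery, driver from where it was at the start of the episode above 0.01 m or angle between any of spare_orange, spare_blue, spare_black, battery, driver's own z axis and vertical above 0.2 rad).
It fails at once if amplifier, tray, battery or screwdriver touched (contact force between any of amp, tray, battery, driver and the fingers above 1 N or contact force between any of amp, tray, battery, driver and the arm above 1 N).
It also fails if it takes over 59 s, if anything falls off the work surface, if the arm or the gripper's body presses on something with over 40 N, if the wrist force passes 120 N, or if a joint passes its speed limit or range.

ROBOT

A 6-joint arm with a two-finger parallel gripper is mounted at the origin on the work surface. World frame = base frame: x ahead of the robot, y to its left, z up, the work surface at z = 0. Lengths are in mm, angles in rad, forces in N, time in s.
With the tool pointing down it reaches from about 375 to 975 mm from the base axis. Payload 3.8 kg.
Tool frame: the origin (TCP) lies between the finger pads; the fingertips stand 14 mm ahead of it and the grasp point (between the pads) lies 5 mm behind it; z points along the fingers, y is the line along which they close (so a half turn about z gives the same grasp; the last joint's range is limited). The gripper opens to 88 mm and grips with 3 to 60 N. Pads are 18 mm wide; open, the fingers measure 123 mm over their backs; the gripper's body (75 mm by 187 mm) begins 45 mm behind the grasp point.
Start: joints at [-1.252, 0.264, 1.604, -0, 1.274, -0.037], TCP at [235.124, -632.72, 252.706] pointing down, gripper open.
Joint ranges: [-2.63, 2.63], [-0.94, 2.18], [0.31, 2.57], [-1.31, 4.45], [0, 2.66], [-2.55, 2.55]. Speed limits (rad/s): [2.57, 2.57, 3.14, 3.14, 3.14, 3.14].

INTERFACE

Orientations are given as a rotation vector (axis times angle).
In Python, from bench import status, eyes, env gives the robot as it stands. The module is installed in compiled form; this text tells all that it offers.
- The arm moves only by the tool send_rows, never from a script. Its argument "increments" is a list that holds one entry, the list of rows, each a list of 7 numbers: the shift along the tool's x, y, z in units of 40 mm (1.0 is 40 mm), then the turn, a rotation vector about the tool's x, y, z in units of 5 degrees (1.0 is 5 degrees), then the opening, from 0 (shut) to 1 (fully open). A call has 1 to 12 rows; each row is the pose to reach, as a shift and turn from the pose commanded when the call began, along the tool's axes at that moment; what a row does not reach only later rows make up. A row lasts 1/12 s, in which the tool goes at most 41.7 mm and 7.16 degrees, less where a joint would pass 70% of its speed; a pose out of reach is approached as far as the arm can. A call with a gripper value outside its range is refused whole. The fingers move at their own pace and stop on an object; "squeeze" is the grip in N (left out, the last holds). Time passes only in rows, so rows that repeat a pose let the fingers close. It gives the time, the measured TCP pose, the force, the opening and the grip force at its end, in the units of the state.
- status.observe(): the state, without advancing time (a new reading comes with each control period).
- eyes.read_camera(name): name is "scene" or "top" or "wrist"; returns a dict with "img" (480x640x3 uint8, red, green, blue), "fx", "fy", "cx", "cy" (pixels), "world_from_camera" (4x4, takes a point from camera to world coordinates). Camera axes: x right, y down, z forward; pixel columns grow to the right and rows downward; lengths in mm; the calibration is good to about 2 mm. A picture is of the moment at which its call begins. There is no depth.
- env.hand_in(): hands the job in; it is judged then, once.
The state is a dict: "time_s": time; "q": joint angles; "joint_velocities": joint speeds; "effort": joint torques, N m; "eef_pos": TCP position; "tcp_rot": TCP orientation; "wrist_force": force on the tool from outside, world axes, zero at the start; "ft_torque": the same for the moment, N m; "finger_gap": opening from 0.0 (shut) to 1.0 (fully open); "gripper_force": force on a finger pad.
Only numpy, scipy, OpenCV 4.12 (cv2) and the standard library are available. Lean on these libraries where they do the work, as an engineer would, in place of code of your own. Each camera call takes 0.05 s, during which the arm holds its last target. There are 200 camera calls.

## Working session

There is one attempt and no reset: what is moved stays moved. The work goes in short steps, Python scripts to look and compute and a tool call to move; the robot and the scene stay as the last step left them, time stands still between calls to the robot, and variables do not carry over. Pictures are saved under pics/ and viewed, at most 10 in all, crops included, and the job is handed in when it is done.

Besides the shell and the picture viewer there is one more tool, called as name([rows], argument=value, ...), one row to a line, values as JSON. send_rows: Moves the arm, as the interface text tells. Its arguments: {"type":"object","properties":{"increments":{"type":"array"},"squeeze":{"type":"number"}},"required":["increments"]}

```bash
mkdir -p pics; cat > h.py <<'E'
import numpy as np, cv2
from bench import status, eyes, env
def shot(n,f):
    c=eyes.read_camera(n); cv2.imwrite('pics/'+f,c['img'][:,:,::-1]); return c
def ray(c,u,v,z):
    T=np.array(c['world_from_camera']); d=T[:3,:3]@[(u-c['cx'])/c['fx'],(v-c['cy'])/c['fy'],1]; o=T[:3,3]
    return (o+d*(z-o[2])/d[2]).round(1)
E
python3 - <<'E'
from h import *
s=status.observe(); print(s)
for n in('top','scene'):
    c=shot(n,n+'0.png'); print(n,c['fx'],c['cx'],c['cy'],np.array(c['world_from_camera']).round(3).tolist())
    np.save(n+'.npy',c,allow_pickle=True)
E
```

```text
{'time_s': 0.0, 'q': array([-1.25191226e+00,  2.64772337e-01,  1.60535124e+00,  3.64636468e-06,
        1.27371763e+00, -3.69240046e-02]), 'joint_velocities': array([ 6.95344671e-04, -1.12005623e-03, -1.12409999e-03,  7.72590989e-04,
        7.36855554e-05,  6.26095618e-04]), 'effort': array([ 1.08900936e-04, -5.02112031e+01, -3.56872416e+01,  7.28702964e-02,
        2.93278461e-02, -1.48598210e-04]), 'eef_pos': array([ 234.90644596, -632.0836568 ,  251.38734496]), 'tcp_rot': array([-3.08981685e+00, -5.55562759e-01,  4.90528381e-04]), 'wrist_force': array([-0.11839979,  0.00207834, -0.68653952]), 'ft_torque': array([ 0.01654519, -0.0391182 , -0.009484  ]), 'gripper_force': 0.0, 'finger_gap': 1.0022935982318024}
top 491.1439264214252 325.8856077865912 241.8238237636361 [[0.024, -0.993, 0.115, 464.276], [-1.0, -0.025, -0.004, -3.304], [0.007, -0.115, -0.993, 1008.089], [0.0, 0.0, 0.0, 1.0]]
scene 480.0419113665477 317.01764812345453 238.9302943637704 [[0.26, 0.695, -0.671, 1129.019], [0.966, -0.178, 0.19, -163.425], [0.012, -0.697, -0.717, 676.858], [0.0, 0.0, 0.0, 1.0]]
```

View pics/top0.png

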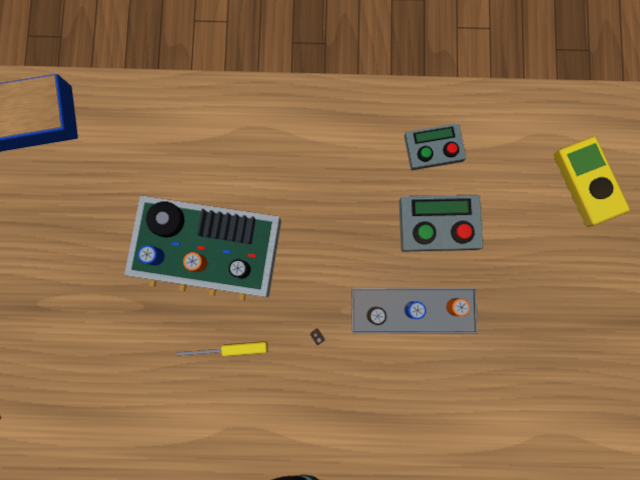

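View pics/scene0.png

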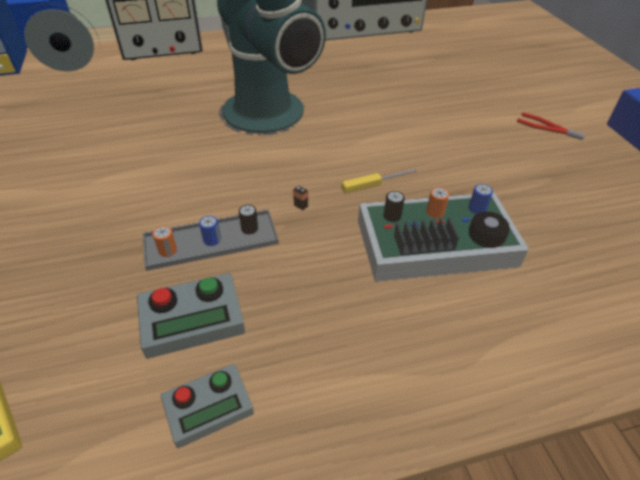

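The top view shows the amp's orange top at about (193,261), the spare orange at (460,307), and the green button of the large logger (80 px, about 160 mm wide) at (425,232). The scene view shows them at about (439,194), (164,233) and (208,287).

```bash
python3 - <<'E'
from h import *
C={n:np.load(n+'.npy',allow_pickle=True).item() for n in('top','scene')}
def cen(n,u,v,r,f):
    h=cv2.cvtColor(C[n]['img'],cv2.COLOR_RGB2HSV).astype(int)
    m=f(h[...,0],h[...,1],h[...,2]).astype(np.uint8); k=np.zeros_like(m); cv2.circle(k,(u,v),r,1,-1); m&=k
    M=cv2.moments(m,True); return np.array([M['m10']/M['m00'],M['m01']/M['m00']]),int(M['m00']),cv2.boundingRect(m)
silver=lambda h,s,v:(s<70)&(v>110)
green=lambda h,s,v:(h>40)&(h<85)&(s>90)
def tri(a,b):
    P=[]
    for n,p in(('top',a),('scene',b)):
        c=C[n];T=np.array(c['world_from_camera']);d=T[:3,:3]@[(p[0]-c['cx'])/c['fx'],(p[1]-c['cy'])/c['fy'],1];P.append((T[:3,3],d/np.linalg.norm(d)))
    A=sum(np.eye(3)-np.outer(d,d) for o,d in P);B=sum((np.eye(3)-np.outer(d,d))@o for o,d in P)
    return np.linalg.solve(A,B).round(1)
for nm,t,s,z,f,r in(('ampO',(193,261),(439,192),100,silver,12),('spO',(460,307),(164,231),53,silver,12),('save',(425,232),(209,287),45,green,12),('ampK',(238,268),(395,195),100,silver,12),('ampB',(148,254),(482,188),100,silver,12),('spB',(417,310),(209,220),53,silver,12)):
    a=cen('top',*t,r,f); b=cen('scene',*s,r,f); print(nm,a,b,'top@z',ray(C['top'],*a[0],z),'tri',tri(a[0],b[0]))
for nm,p,z in(('batt',(317,336),45),('drv',(267,349),22)): print(nm,ray(C['top'],*p,z))
E
```

```text
ampO (array([191.65771812, 260.83892617]), 149, (185, 254, 14, 14)) (array([440.14414414, 192.63963964]), 111, (433, 188, 18, 12)) top@z [527.6 240.6 100. ] tri [528.1 242.1  98.3]
spO (array([462.34322034, 307.27966102]), 236, (453, 295, 20, 25)) (array([162.93076923, 231.89230769]), 130, (155, 227, 21, 11)) top@z [ 454.1 -273.5   53. ] tri [ 454.5 -270.5   51.2]
save (array([425.28787879, 231.66666667]), 198, (418, 224, 16, 16)) (array([208.12446352, 285.21459227]), 233, (199, 278, 19, 16)) top@z [ 600.9 -203.3   45. ] tri [ 600.3 -201.5   49.6]
ampK (array([237.09876543, 267.5617284 ]), 162, (230, 261, 15, 14)) (array([395.64963504, 195.86861314]), 137, (388, 191, 19, 12)) top@z [517.3 156.2 100. ] tri [517.7 157.3  99.6]
ampB (array([146.55944056, 253.9020979 ]), 143, (140, 247, 14, 14)) (array([483.59615385, 188.06410256]), 156, (472, 183, 22, 12)) top@z [538.4 324.7 100. ] tri [538.8 325.5 100.8]
spB (array([418.88492063, 310.16666667]), 252, (408, 298, 22, 25)) (array([207.85365854, 220.05487805]), 164, (198, 215, 23, 12)) top@z [ 446.6 -189.5   53. ] tri [ 447.  -186.6   54.3]
batt [392.2   5.8  45. ]
drv [362.9 103.8  22. ]
```

send_rows([
  [[14.5, -17.9, 0.8, 0, 0, 0, 0], [14.5, -17.9, 0.8, 0, 0, 0, 0], [14.5, -17.9, 0.8, 0, 0, 0, 0], [14.5, -17.9, 0.8, 0, 0, 0, 0], [14.5, -17.9, 0.8, 0, 0, 0, 0], [14.5, -17.9, 0.8, 0, 0, 0, 0], [14.5, -17.9, 0.8, 0, 0, 0, 0], [14.5, -17.9, 0.8, 0, 0, 0, 0], [14.5, -17.9, 0.8, 0, 0, 0, 0], [14.5, -17.9, 0.8, 0, 0, 0, 0], [14.5, -17.9, 0.8, 0, 0, 0, 0], [14.5, -17.9, 0.8, 0, 0, 0, 0]],
])

```text
time_s: 1.1
eef_pos: [394.5, -157.2, 235.1]
tcp_rot: [3.092, 0.555, 0.0]
wrist_force: [0.1, 0.4, 0.4]
finger_gap: 0.115
gripper_force: 0.0
```

```bash
cat > go.py <<'E'
import sys
from h import *
from scipy.spatial.transform import Rotation as R
s=status.observe(); t=np.array(sys.argv[1:4],float); r=R.from_rotvec(s['tcp_rot'])
print(s['time_s'],s['eef_pos'].round(1),s['tcp_rot'].round(3),s['finger_gap'].round(2),s['wrist_force'].round(1),'units',(r.inv().apply(t-s['eef_pos'])/40).round(2), 'axes',r.as_matrix().round(3).tolist())
E
python3 go.py 528 241 215
```

```text
Traceback (most recent call last):
  File "go.py", line 5, in <module>
    print(s['time_s'],s['eef_pos'].round(1),s['tcp_rot'].round(3),s['finger_gap'].round(2),s['wrist_force'].round(1),'units',(r.inv().apply(t-s['eef_pos'])/40).round(2), 'axes',r.as_matrix().round(3).tolist())
                                                                  ^^^^^^^^^^^^^^^^^^^^^
AttributeError: 'float' object has no attribute 'round'
```

```bash
sed -i "s/s\['finger_gap'\].round(2)/round(s['finger_gap'],2)/; s/, 'axes'.*)$/)/" go.py
python3 go.py 528 241 215
```

```text
1.1 [ 394.5 -157.2  235.1] [3.092 0.555 0.   ] 0.11 [0.1 0.4 0.4] units [ 6.59 -8.17  0.5 ]
```

send_rows([
  [[6.6, -8.1, 0.5, 0, 0, 0, 0], [6.6, -8.1, 0.5, 0, 0, 0, 0], [6.6, -8.1, 0.5, 0, 0, 0, 0], [6.6, -8.1, 0.5, 0, 0, 0, 0], [6.6, -8.1, 0.5, 0, 0, 0, 0], [6.6, -8.1, 0.5, 0, 0, 0, 0], [6.6, -8.1, 0.5, 0, 0, 0, 0], [6.6, -8.1, 0.5, 0, 0, 0, 0], [6.6, -8.1, 0.5, 0, 0, 0, 0], [6.6, -8.1, 0.5, 0, 0, 0, 0], [6.6, -8.1, 0.5, 0, 0, 0, 0], [6.6, -8.1, 0.5, 0, 0, 0, 0]],
])

```text
time_s: 2.1
eef_pos: [529.0, 238.3, 214.2]
tcp_rot: [3.091, 0.561, -0.003]
wrist_force: [-0.5, -0.9, -0.6]
finger_gap: 0.003
gripper_force: 0.0
```

```bash
python3 go.py 528 241 139; python3 -c "
from h import *
shot('wrist','w1.png')"
```

```text
2.1 [529.  238.3 214.2] [ 3.091e+00  5.610e-01 -3.000e-03] 0.0 [-0.5 -0.9 -0.6] units [ 0.   -0.07  1.88]
```

View pics/w1.png

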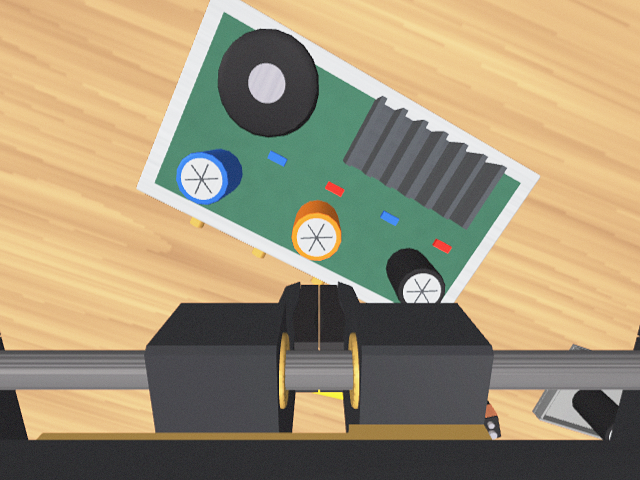

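The wrist view shows the orange amp can top at (317,238) with the fingertips below it at (319,285). I'll descend, dwell about 2.3 s, and check that ray.

```bash
python3 -c "
from h import *
c=eyes.read_camera('wrist'); print(ray(c,317,238,100),ray(c,421,290,100))"; python3 go.py 528 241 139
```

```text
[529.3 237.2 100. ] [519.2 154.2 100. ]
2.2 [528.6 235.8 214.6] [ 3.091e+00  5.570e-01 -3.000e-03] 0.0 [-0.6 -0.6  0.2] units [ 0.04 -0.13  1.89]
```

send_rows([
  [[0, -0.1, 0.6, 0, 0, 0, 0], [0, -0.1, 1.2, 0, 0, 0, 0], [0, -0.1, 1.6, 0, 0, 0, 0], [0, -0.1, 1.85, 0, 0, 0, 0], [0, -0.1, 1.85, 0, 0, 0, 0], [0, -0.1, 1.85, 0, 0, 0, 0], [0, -0.1, 1.85, 0, 0, 0, 0], [0, -0.1, 1.85, 0, 0, 0, 0], [0, -0.1, 1.85, 0, 0, 0, 0], [0, -0.1, 1.85, 0, 0, 0, 0], [0, -0.1, 1.85, 0, 0, 0, 0], [0, -0.1, 1.85, 0, 0, 0, 0]],
])

```text
time_s: 3.2
eef_pos: [528.1, 240.4, 141.7]
tcp_rot: [-3.092, -0.556, -0.001]
wrist_force: [-0.5, 0.2, 1.3]
finger_gap: 0.005
gripper_force: 0.0
```

send_rows([
  [[0, 0, 0, 0, 0, 0, 0], [0, 0, 0, 0, 0, 0, 0], [0, 0, 0, 0, 0, 0, 0], [0, 0, 0, 0, 0, 0, 0], [0, 0, 0, 0, 0, 0, 0], [0, 0, 0, 0, 0, 0, 0], [0, 0, 0, 0, 0, 0, 0], [0, 0, 0, 0, 0, 0, 0], [0, 0, 0, 0, 0, 0, 0], [0, 0, 0, 0, 0, 0, 0], [0, 0, 0, 0, 0, 0, 0], [0, 0, 0, 0, 0, 0, 0]],
])

```text
time_s: 4.2
eef_pos: [527.9, 240.2, 141.4]
tcp_rot: [-3.092, -0.556, 0.0]
wrist_force: [0.2, -0.1, 0.6]
finger_gap: 0.004
gripper_force: 0.0
```

send_rows([
  [[0, 0, 0, 0, 0, 0, 0], [0, 0, 0, 0, 0, 0, 0], [0, 0, 0, 0, 0, 0, 0], [0, 0, 0, 0, 0, 0, 0], [0, 0, 0, 0, 0, 0, 0], [0, 0, 0, 0, 0, 0, 0], [0, 0, 0, 0, 0, 0, 0], [0, 0, 0, 0, 0, 0, 0]],
])

```text
time_s: 4.87
eef_pos: [527.9, 240.2, 141.3]
tcp_rot: [3.092, 0.556, -0.0]
wrist_force: [-0.2, 0.1, 1.1]
finger_gap: 0.007
gripper_force: 0.0
```

send_rows([
  [[0, 0, -0.6, 0, 0, 0, 0], [0, 0, -1.2, 0, 0, 0, 0], [0, 0, -1.8, 0, 0, 0, 0], [0, 0, -2, 0, 0, 0, 0], [0, 0, -2, 0, 0, 0, 0], [0, 0, -2, 0, 0, 0, 0]],
])

```text
time_s: 5.37
eef_pos: [527.9, 240.2, 221.2]
tcp_rot: [-3.092, -0.556, -0.001]
wrist_force: [-0.5, -0.0, -0.3]
finger_gap: 0.006
gripper_force: 0.0
```

```bash
python3 go.py 454 -269 190
```

```text
5.3667 [527.9 240.2 221.2] [-3.092e+00 -5.560e-01 -1.000e-03] 0.01 [-0.5 -0.  -0.3] units [-6.17 11.29  0.78]
```

send_rows([
  [[-6.2, 11.3, 0.5, 0, 0, 0, 0], [-6.2, 11.3, 0.5, 0, 0, 0, 0], [-6.2, 11.3, 0.5, 0, 0, 0, 0], [-6.2, 11.3, 0.5, 0, 0, 0, 0], [-6.2, 11.3, 0.5, 0, 0, 0, 0], [-6.2, 11.3, 0.5, 0, 0, 0, 0], [-6.2, 11.3, 0.5, 0, 0, 0, 0], [-6.2, 11.3, 0.5, 0, 0, 0, 0], [-6.2, 11.3, 0.5, 0, 0, 0, 0], [-6.2, 11.3, 0.5, 0, 0, 0, 0], [-6.2, 11.3, 0.5, 0, 0, 0, 0], [-6.2, 11.3, 0.5, 0, 0, 0, 0]],
])

```text
time_s: 6.37
eef_pos: [453.2, -255.3, 199.5]
tcp_rot: [-3.09, -0.555, 0.004]
wrist_force: [0.6, 1.0, 1.4]
finger_gap: 0.005
gripper_force: 0.0
```

send_rows([
  [[0, 0, 0, 0, 0, 0, 0], [0, 0, 0, 0, 0, 0, 0], [0, 0, 0, 0, 0, 0, 0]],
])

```text
time_s: 6.62
eef_pos: [454.1, -253.4, 200.0]
tcp_rot: [-3.089, -0.553, 0.004]
wrist_force: [0.8, 0.1, 0.5]
finger_gap: 0.008
gripper_force: 0.0
```

```bash
python3 go.py 454 -269 92; python3 -c "
from h import *
shot('wrist','w2.png')"
```

```text
6.6167 [ 454.1 -253.4  200. ] [-3.089 -0.553  0.004] 0.01 [0.8 0.1 0.5] units [-0.13  0.37  2.7 ]
```

View pics/w2.png

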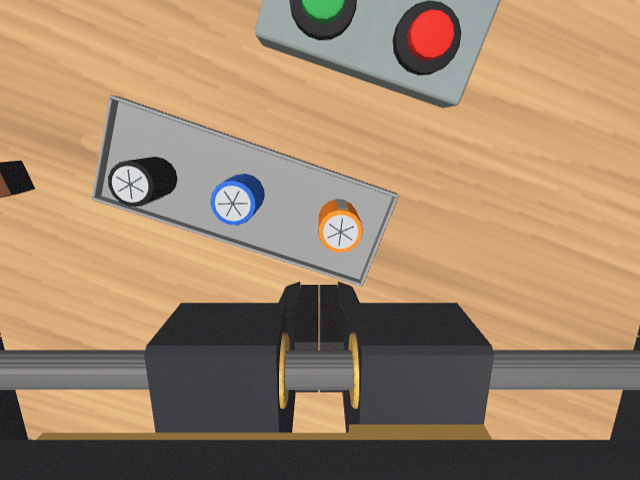

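The wrist view shows the spare orange top at (340,232), with the green button partly visible at about (322,3).

```bash
python3 -c "
from h import *
c=eyes.read_camera('wrist'); print(ray(c,340,232,53),ray(c,431,33,48))"; python3 go.py 454 -269 92
```

```text
[ 457. -270.   53.] [ 608.6 -277.8   48. ]
6.7167 [ 454.9 -252.5  200.8] [-3.09e+00 -5.58e-01  2.00e-03] 0.0 [ 0.3  0.3 -0.5] units [-0.16  0.38  2.72]
```

send_rows([
  [[-0.12, 0.4, 0.2, 0, 0, 0, 0], [-0.12, 0.4, 0.9, 0, 0, 0, 0], [-0.12, 0.4, 1.6, 0, 0, 0, 0], [-0.12, 0.4, 2.2, 0, 0, 0, 0], [-0.12, 0.4, 2.65, 0, 0, 0, 0], [-0.12, 0.4, 2.65, 0, 0, 0, 0], [-0.12, 0.4, 2.65, 0, 0, 0, 0], [-0.12, 0.4, 2.65, 0, 0, 0, 0], [-0.12, 0.4, 2.65, 0, 0, 0, 0], [-0.12, 0.4, 2.65, 0, 0, 0, 0], [-0.12, 0.4, 2.65, 0, 0, 0, 0], [-0.12, 0.4, 2.65, 0, 0, 0, 0]],
])

```text
time_s: 7.72
eef_pos: [456.8, -271.1, 97.0]
tcp_rot: [3.091, 0.556, 0.002]
wrist_force: [-0.1, 0.3, -0.4]
finger_gap: 0.006
gripper_force: 0.0
```

send_rows([
  [[0, 0, 0, 0, 0, 0, 0], [0, 0, 0, 0, 0, 0, 0], [0, 0, 0, 0, 0, 0, 0], [0, 0, 0, 0, 0, 0, 0], [0, 0, 0, 0, 0, 0, 0], [0, 0, 0, 0, 0, 0, 0], [0, 0, 0, 0, 0, 0, 0], [0, 0, 0, 0, 0, 0, 0], [0, 0, 0, 0, 0, 0, 0], [0, 0, 0, 0, 0, 0, 0], [0, 0, 0, 0, 0, 0, 0], [0, 0, 0, 0, 0, 0, 0]],
])

```text
time_s: 8.72
eef_pos: [456.3, -270.7, 96.0]
tcp_rot: [-3.092, -0.556, 0.0]
wrist_force: [-1.4, -0.1, -0.6]
finger_gap: 0.008
gripper_force: 0.0
```

send_rows([
  [[0, 0, 0, 0, 0, 0, 0], [0, 0, 0, 0, 0, 0, 0], [0, 0, 0, 0, 0, 0, 0], [0, 0, 0, 0, 0, 0, 0], [0, 0, 0, 0, 0, 0, 0], [0, 0, 0, 0, 0, 0, 0], [0, 0, 0, 0, 0, 0, 0], [0, 0, 0, 0, 0, 0, 0], [0, 0, 0, 0, 0, 0, 0]],
])

```text
time_s: 9.47
eef_pos: [456.3, -270.7, 96.0]
tcp_rot: [3.092, 0.556, 0.0]
wrist_force: [0.3, -0.2, 0.5]
finger_gap: 0.003
gripper_force: 0.0
```

send_rows([
  [[0, 0, -0.6, 0, 0, 0, 0], [0, 0, -1.2, 0, 0, 0, 0], [0, 0, -1.8, 0, 0, 0, 0], [0, 0, -2, 0, 0, 0, 0], [0, 0, -2, 0, 0, 0, 0], [0, 0, -2, 0, 0, 0, 0]],
])

```text
time_s: 9.97
eef_pos: [456.3, -270.8, 175.8]
tcp_rot: [3.092, 0.556, 0.001]
wrist_force: [0.4, -0.1, -0.4]
finger_gap: 0.005
gripper_force: 0.0
```

```bash
python3 go.py 600.5 -202 150
```

```text
9.9667 [ 456.3 -270.8  175.8] [3.092e+00 5.560e-01 1.000e-03] 0.01 [ 0.4 -0.1 -0.4] units [ 3.98 -0.36  0.65]
```

send_rows([
  [[0.7, -0.1, 0.1, 0, 0, 0, 0], [1.4, -0.2, 0.2, 0, 0, 0, 0], [2, -0.3, 0.3, 0, 0, 0, 0], [2.5, -0.4, 0.3, 0, 0, 0, 0], [2.5, -0.4, 0.3, 0, 0, 0, 0], [2.5, -0.4, 0.3, 0, 0, 0, 0], [2.5, -0.4, 0.3, 0, 0, 0, 0]],
])

```text
time_s: 10.55
eef_pos: [543.0, -220.6, 162.2]
tcp_rot: [-3.09, -0.556, 0.005]
wrist_force: [-0.5, 0.4, -0.9]
finger_gap: 0.004
gripper_force: 0.0
```

```bash
python3 -c "
from h import *
c=shot('wrist','w3.png')
h=cv2.cvtColor(c['img'],cv2.COLOR_RGB2HSV); m=cv2.inRange(h,(45,150,90),(80,255,255))
n,l,s,ce=cv2.connectedComponentsWithStats(m)
for i in range(1,n):
  if s[i,4]>300: print(s[i],ce[i],ray(c,*ce[i],48))
"; python3 go.py 600.5 -202 100
```

```text
[ 299  123   47   48 1728] [322.48900463 146.56539352] [ 601.8 -202.    48. ]
10.6 [ 543.  -221.   162.6] [-3.091 -0.555  0.004] 0.01 [-0.2 -0.   0.2] units [1.52 0.06 1.56]
```

View pics/w3.png

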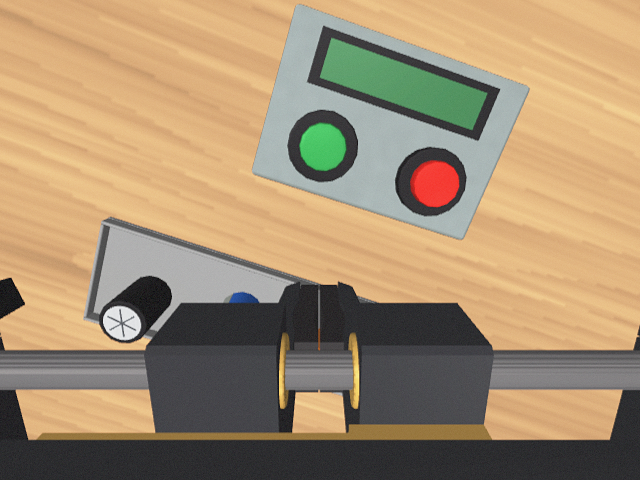

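The green button is centred at (322,147), i.e. world (601,-202), and red is at (435,184). I'll move above green.

send_rows([
  [[0.7, 0.05, 0, 0, 0, 0, 0], [1.3, 0.05, 0.3, 0, 0, 0, 0], [1.55, 0.05, 0.9, 0, 0, 0, 0], [1.55, 0.05, 1.4, 0, 0, 0, 0], [1.55, 0.05, 1.8, 0, 0, 0, 0], [1.55, 0.05, 1.8, 0, 0, 0, 0], [1.55, 0.05, 1.8, 0, 0, 0, 0], [1.55, 0.05, 1.8, 0, 0, 0, 0]],
])

```text
time_s: 11.27
eef_pos: [603.2, -202.0, 92.9]
tcp_rot: [3.092, 0.554, 0.001]
wrist_force: [0.3, 0.6, 0.0]
finger_gap: 0.006
gripper_force: 0.0
```

```bash
python3 go.py 601 -202 66
```

```text
11.2667 [ 603.2 -202.    92.9] [3.092e+00 5.540e-01 1.000e-03] 0.01 [0.3 0.6 0. ] units [-0.05 -0.02  0.67]
```

send_rows([
  [[-0.05, 0, 0.2, 0, 0, 0, 0], [-0.05, 0, 0.4, 0, 0, 0, 0], [-0.05, 0, 0.6, 0, 0, 0, 0], [-0.05, 0, 0.7, 0, 0, 0, 0], [-0.05, 0, 0.7, 0, 0, 0, 0], [-0.05, 0, 0.7, 0, 0, 0, 0]],
])

```text
time_s: 11.77
eef_pos: [601.9, -202.4, 65.4]
tcp_rot: [3.091, 0.556, 0.001]
wrist_force: [-2.7, 0.2, 7.3]
finger_gap: 0.004
gripper_force: 4.3
```

send_rows([
  [[0, 0, 0.05, 0, 0, 0, 0], [0, 0, 0.08, 0, 0, 0, 0], [0, 0, 0.08, 0, 0, 0, 0], [0, 0, 0.08, 0, 0, 0, 0]],
])

```text
time_s: 12.1
eef_pos: [602.0, -202.4, 65.1]
tcp_rot: [3.091, 0.556, 0.001]
wrist_force: [-9.0, 1.9, 24.0]
finger_gap: 0.002
gripper_force: 12.0
```

The force rose from 7 to 24 N with hardly any travel, so this is either the stop or the bezel. I'll look to find out which.

```bash
python3 -c "
from h import *
c=shot('scene','s1.png'); a=cv2.resize(c['img'][255:375,110:270,::-1],None,fx=4,fy=4,interpolation=cv2.INTER_CUBIC); cv2.imwrite('pics/s1c.png',a)
C=np.load('scene.npy',allow_pickle=True).item(); b=cv2.resize(C['img'][265:325,130:250,::-1],None,fx=6,fy=6,interpolation=cv2.INTER_CUBIC); cv2.imwrite('pics/s0c.png',b)"; python3 go.py 601 -202 66
```

```text
12.15 [ 602.  -202.4   65.1] [3.091e+00 5.560e-01 1.000e-03] 0.01 [-9.4  2.2 23.4] units [-0.02 -0.02 -0.02]
```

View pics/s1c.png

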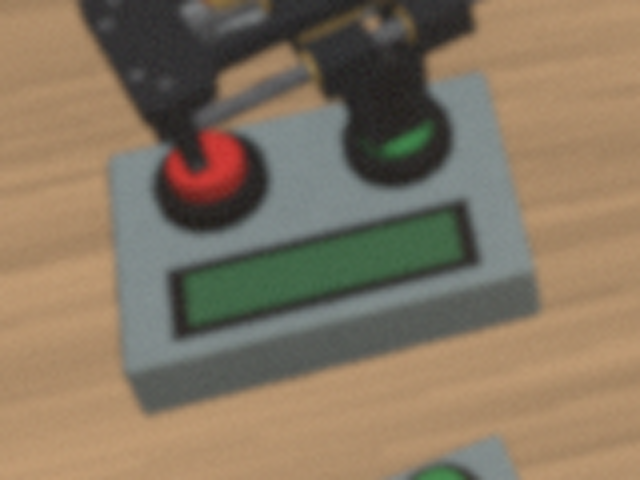

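View pics/s0c.png

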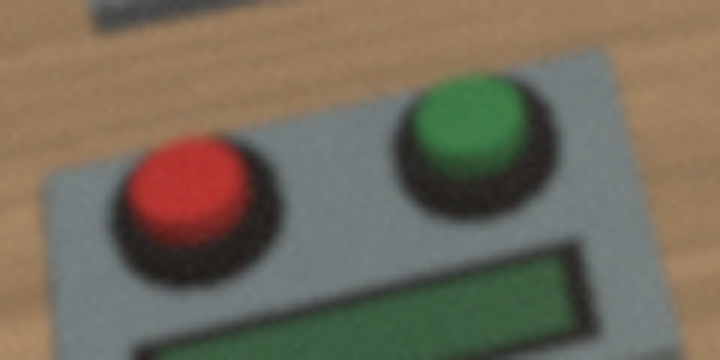

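send_rows([
  [[0, 0, -0.1, 0, 0, 0, 0], [0, 0, -0.1, 0, 0, 0, 0]],
])

```text
time_s: 12.32
eef_pos: [602.1, -202.4, 66.7]
tcp_rot: [3.091, 0.556, 0.002]
wrist_force: [-1.1, -1.5, 4.6]
finger_gap: 0.006
gripper_force: 2.0
```

send_rows([
  [[0, 0, -0.05, 0, 0, 0, 0], [0, 0, -0.05, 0, 0, 0, 0]],
])

```text
time_s: 12.48
eef_pos: [602.0, -202.4, 67.6]
tcp_rot: [3.091, 0.556, 0.002]
wrist_force: [0.8, -1.8, 3.1]
finger_gap: 0.005
gripper_force: 1.8
```

send_rows([
  [[0, 0, -0.05, 0, 0, 0, 0], [0, 0, -0.05, 0, 0, 0, 0]],
])

```text
time_s: 12.65
eef_pos: [601.9, -202.2, 69.1]
tcp_rot: [3.091, 0.556, 0.001]
wrist_force: [1.5, -1.9, 3.0]
finger_gap: 0.009
gripper_force: 1.3
```

send_rows([
  [[0, 0, -0.05, 0, 0, 0, 0], [0, 0, -0.05, 0, 0, 0, 0]],
])

```text
time_s: 12.82
eef_pos: [601.4, -201.8, 70.7]
tcp_rot: [-3.092, -0.556, 0.0]
wrist_force: [1.5, -0.5, 1.7]
finger_gap: 0.007
gripper_force: 0.9
```

The spring force fades out near TCP z = 71, about 6 mm above the stop. So that was a full press. I'll move clear.

send_rows([
  [[0, 0, -0.5, 0, 0, 0, 0], [0, 0, -1.2, 0, 0, 0, 0], [0, 0, -2, 0, 0, 0, 0], [0, 0, -2.8, 0, 0, 0, 0], [0, 0, -3, 0, 0, 0, 0], [0, 0, -3, 0, 0, 0, 0], [0, 0, -3, 0, 0, 0, 0], [0, 0, -3, 0, 0, 0, 0], [0, 0, -3, 0, 0, 0, 0]],
])

```text
time_s: 13.57
eef_pos: [599.7, -201.2, 187.6]
tcp_rot: [-3.089, -0.555, 0.007]
wrist_force: [0.6, -0.2, -0.7]
finger_gap: 0.004
gripper_force: 0.0
```

```bash
python3 -c "
from h import *
s=status.observe(); print(s['eef_pos'],s['wrist_force'],abs(s['joint_velocities']).max()); print(env.hand_in())"
```

```text
[ 599.67178823 -201.16620605  187.61639774] [ 0.60756292 -0.20251959 -0.71515323] 0.006307277349012079
the job is handed in; nothing more can be done
None
```

I dwelt over both orange capacitors for over 2 s each and pressed green to its stop (about 6 mm, judged by force). The arm then moved clear, and I handed the job in at about 13.6 s; no verdict came back.

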